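Close the lantern bezel with the click torque driver

TASK

Take the click torque driver out of the walnut block, set its square socket fully down over the square-headed closing screw on the lantern's bezel, and turn it clockwise until it clicks over; stop at once, because turning on past the click overtightens the screw and cracks the glass. Then, without undoing the screw, stand the driver upright back in the well of the walnut block, without knocking the lantern or disturbing the two pewter tokens and the iron lock bolt in the tray.

Things in the scene. Friction and masses are not known exactly. Their poses are not given: they have to be found in the camera images.
- driver_grip (a point): Centre of the red handle (32 x 32 mm square section, 64 mm long, flats square to its x and y) of the click torque driver, which stands upright, socket down, in the walnut block; 141 mm tall, about 0.3 kg. z: its long axis, up. The socket mouth is 106 mm below. Hold it firmly by two flats (50 N or more): they carry the torque. At rest the socket's flats are parallel to the handle's.
- driver_collar (a point): Centre of the black collar (37 mm wide, 10 mm high) 37 mm below the grip centre. Spring clutch inside: turned clockwise the handle leads the shank by up to 0.15 rad as torque rises to 0.60 N m; there it clicks: torque drops below 0.3 N m, the handle leads by about 0.22 rad. Turned on some 0.1 rad more, torque is back near 0.6 and overtightens the screw. Let go, it springs back.
- driver_socket (a point): Centre of the open mouth of the driver's steel socket, at its lower rim, on the driver's axis; its axes are the handle's (the socket itself may lag by the clutch angle). Square hole 19.4 mm wide, 16 mm deep; outside about 32 mm across. White marks on collar and socket line up at rest. The socket's +x wall, centre 12 mm off the axis, is called shank_c0.
- screw_head (a point): Top centre of the dark square-headed closing screw standing on the brass lug of the lantern's bezel; turns with the screw, x and y square to its flats, z up. Head 18 mm across flats, 14 mm high: 10 mm square, then a 4 mm round taper. Needs 0.4 to 0.6 N m to turn, slowly stiffer (0.3 to undo); how far it turns until the click (0.2 to 1.1 rad) varies and cannot be seen. It stays where left.
- washer (a point): Centre of the top of the fixed steel washer (35 mm wide) under the screw head, 64 mm above the table and 14 mm below the head's top. Fully on, the socket's rim rests on it.
- lantern: Heavy fixed bulkhead lantern lying face up: round cast base 176 mm wide, brass bezel with its top at 58 mm, yellow glass dome up to 94 mm high and 136 mm wide. Origin under its centre; the lug with the closing screw lies on its -x side, 105 mm from the centre, the hinge on +x.
- well (a point): Centre of the mouth of the round well in the top of the fixed walnut block (80 x 80 x 45 mm, standing on the tray's floor, its top 57 mm above the table). Well 36 mm wide, 33 mm deep; with the driver standing in it the grip centre is 73 mm above this point. z up.
- tray: Fixed zinc-lined oak tray, 300 (x) by 470 (y) mm, walls 36 mm high and 12 mm thick, floor 12 mm above the table; origin under its centre. A galvanised chute from the door ends above its far left end (+y), lowest edge 170 mm above the table and 155 mm beyond the tray's centre in y.
- token_a: Pewter token lying in the tray, disc 32 mm wide, 5 mm thick; origin at the centre of its underside.
- token_b: Second pewter token, the same.
- lock_bolt: Black iron lock bolt lying in the tray, bar 150 x 22 x 14 mm with a stud; origin at its underside.

How it is judged:
On the way, in this order (a step that is already met when the one before it is completed fails the run):
1. the socket is fully down on the square screw head, not yet clicked (horizontal distance between driver_socket and screw_head below 0.003 m and z of driver_socket in the frame of screw_head below -0.01 m and angle between driver_grip's own z axis and vertical below 0.1 rad and y of shank_c0 in the frame of driver_grip below 0.00167 m), for 0.1 s.
2. with the socket on the head, the driver clicks over (handle leading the socket by more than 0.175 rad) (horizontal distance between driver_socket and screw_head below 0.003 m and z of driver_socket in the frame of screw_head below -0.008 m and y of shank_c0 in the frame of driver_grip above 0.00208 m), for 0.03 s.
At the end, for the whole second after the job is handed in: the driver stands upright (within 0.12 rad) at rest in the well of the walnut block, its socket at least 28 mm deep in it, released; the tokens and the lock bolt lie within 10 mm of where they began (horizontal distance between driver_grip and well below 0.015 m and z of driver_socket in the frame of well below -0.028 m and angle between driver_grip's own z axis and vertical below 0.12 rad and linear speed of driver below 0.02 m/s and distance of each of token_a, token_b, lock_bolt from where it was at the start of the episode below 0.01 m); the robot touches nothing.
It fails at once if the driver is turned on past the click until the torque has built up again (handle leading the socket by more than 0.32 rad) (y of shank_c0 in the frame of driver_grip above 0.00376 m).
It fails at once if the screw is forced back anticlockwise with the driver (handle behind the socket by more than 0.07 rad, 0.28 N m) (horizontal distance between driver_socket and screw_head below 0.004 m and z of driver_socket in the frame of screw_head below -0.006 m and y of shank_c0 in the frame of driver_grip below -0.00085 m).
It fails at once if the lantern's body, bezel or glass is knocked or pressed with more than 8 N (contact force between anything else and lantern above 8 N).
It fails at once if a token or the lock bolt is moved more than 10 mm (distance of any of token_a, token_b, lock_bolt from where it was at the start of the episode above 0.01 m).
It also fails if it takes over 61 s, if anything falls off the work surface, if the arm or the gripper's body presses on something with over 40 N, if the wrist force passes 120 N, or if a joint passes its speed limit or range.

ROBOT

A 6-joint arm with a two-finger parallel gripper is mounted at the origin on the work surface. World frame = base frame: x ahead of the robot, y to its left, z up, the work surface at z = 0. Lengths are in m, angles in rad, forces in N, time in s.
With the tool pointing down it reaches from about 0.3 to 0.875 m from the base axis. Payload 6.4 kg.
Tool frame: the origin (TCP) lies midway between the tips of the shut fingers; the grasp point (between the pads) lies 19 mm behind it (ctrl.pinch_z is the distance from the TCP to the grasp point, in m); z points along the fingers, y is the line along which they close (so a half turn about z gives the same grasp; the last joint's range is limited). The gripper opens to 85 mm and grips with 20 to 120 N. Pads are 22 mm wide; open, the fingers measure 114 mm over their backs; the gripper's body (76 mm by 85 mm) begins 54 mm behind the grasp point. The pads swing forward as they close: fully open they stand 13 mm farther back than shut.
Start: joints at [-1.458, 0.181, 1.607, -0, 1.354, -0.206], TCP at [0.18, -0.546, 0.231] pointing down, gripper open.
Joint ranges: [-2.99, 2.99], [-0.89, 2.07], [0.3, 2.58], [-1.14, 4.28], [0, 2.63], [-3.12, 3.12]. Speed limits (rad/s): [2.57, 2.57, 3.01, 3.14, 3.14, 3.14].

INTERFACE

Orientations are given as a unit quaternion [w, x, y, z].
In Python, from bench import ctrl gives the robot as it stands.
- The arm moves only by the tool apply_moves, never from a script. Its argument "moves" is a list of rows, each an object with "jaw": the opening, from 0 (shut) to 1 (fully open); "offset": the shift along the tool's x, y, z in mm, a list of three; "rot": the turn, a rotation vector about the tool's x, y, z in degrees, a list of three. In form: [{"jaw": jaw, "offset": [dx, dy, dz], "rot": [ax, ay, az]}, ...]. A call has exactly 5 rows; each row shifts and turns the commanded pose from where the row before left it, along the tool's axes as they then stand; what a row does not reach is not made up. A row lasts 1/8 s, in which the tool goes at most 62.5 mm and 10.7 degrees, less where a joint would pass 70% of its speed; a pose out of reach is approached as far as the arm can. A call is refused whole if a number of a shift passes 62.5 or a number of a turn 10.7, either way. A call with a gripper value outside its range is refused whole. The fingers move at their own pace and stop on an object; the grip force is fixed at half the most. Time passes only in rows, so rows that do not move let the fingers close, or fill a call up. It gives the time, the measured TCP pose, the force, the opening and the grip force at its end, in the units of the state.
- ctrl.get_obs(): the state, without advancing time (a new reading comes with each control period).
- ctrl.camera(name): name is "scene" or "top"; returns (picture, depth): 420x560x3 uint8, red, green, blue; 420x560 float32, m along the optical axis (not along the pixel's ray), 0 where there is no reading.
- ctrl.camera_params(name): a dict with "K" (3x3 intrinsics, pixels), "cam_to_world" (4x4, takes a point from camera to world coordinates). Camera axes: x right, y down, z forward; pixel columns grow to the right and rows downward; lengths in m; the calibration is good to about 2 mm. A picture is of the moment at which its call begins. camera_params takes no time and is no camera call.
- ctrl.hand_in(): hands the job in; it is judged then, once.
Trained networks look in the newest picture that a camera, given by its name, has taken for a name from the list of things; names that differ only in an ending like _2 or _b are one class to them, and where a whole thing is asked for, a point or a joint stands for the part that bears it (a point fixed in the world has none). Each returns a list of dicts, best first, with "score" (0 to 1); they miss things now and then, are a little off and sometimes report something else, mostly with a low value. They report only what shows in the picture. A call takes as long as a camera call.
- ctrl.outline_of(camera, target): "region" (420x560 bool, what is visible of it) and "position" ([column, row] in pixels, amid what is visible of it).
The state is a dict: "time_s": time; "q": joint angles; "dq": joint speeds; "joint_efforts": joint torques, N m; "eef_pos": TCP position; "eef_rot": TCP orientation; "wrist_force": force on the tool from outside, world axes, zero at the start; "torque": the same for the moment, N m; "opening": opening from 0.0 (shut) to 1.0 (fully open); "grasp_force": force on a finger pad.
Only numpy, scipy, OpenCV 4.12 (cv2) and the standard library are available. Lean on these libraries where they do the work, as an engineer would, in place of code of your own. Each camera call takes 0.05 s, during which the arm holds its last target. There are 200 camera calls.

## Working session

There is one attempt and no reset: what is moved stays moved. The work goes in short steps, Python scripts to look and compute and a tool call to move; the robot and the scene stay as the last step left them, time stands still between calls to the robot, and variables do not carry over. Pictures are saved under pics/ and viewed, at most 10 in all, crops included, and the job is handed in when it is done.

Besides the shell and the picture viewer there is one more tool, called after ">>>" as name(argument=value, ...) on one line, values as JSON. apply_moves: Moves the arm, as the interface text tells. Its arguments: {"type":"object","properties":{"moves":{"type":"array"}},"required":["moves"]}

```bash
mkdir -p pics; ls; cat > h.py <<'E'
import numpy as np, cv2
from bench import ctrl
def pts(cam, mask=None, depth=None):
    P=ctrl.camera_params(cam);K=np.array(P['K']);T=np.array(P['cam_to_world'])
    v,u=np.nonzero(mask&(depth>0)); d=depth[v,u]
    c=np.stack([(u-K[0,2])/K[0,0]*d,(v-K[1,2])/K[1,1]*d,d,np.ones_like(d)])
    return (T@c)[:3].T
def cloud(cam,depth): # HxWx3
    P=ctrl.camera_params(cam);K=np.array(P['K']);T=np.array(P['cam_to_world'])
    v,u=np.mgrid[:420,:560]
    c=np.stack([(u-K[0,2])/K[0,0]*depth,(v-K[1,2])/K[1,1]*depth,depth,np.ones_like(depth)],-1)
    return (c@T.T)[...,:3]
E
python3 - <<'E'
from h import *
np.set_printoptions(precision=4,suppress=True)
o=ctrl.get_obs(); print(o)
for c in ['scene','top']:
    im,d=ctrl.camera(c); cv2.imwrite(f'pics/{c}0.png',im[...,::-1]); np.savez(f'{c}0.npz',im=im,d=d)
    print(c,np.array(ctrl.camera_params(c)['cam_to_world']),ctrl.camera_params(c)['K'])
    for t in ['driver_grip','driver_collar','screw_head','washer','well','lantern','tray','token_a','lock_bolt']:
        for r in ctrl.outline_of(c,t)[:2]:
            p=pts(c,r['region'],d)
            print(t,round(r['score'],2),r['position'],r['region'].sum(),np.median(p,0) if len(p) else '', np.percentile(p,[2,98],axis=0).round(3).tolist() if len(p) else '')
E
```

```text
pics
{'time_s': 0.0, 'q': array([-1.4583,  0.1815,  1.608 ,  0.    ,  1.3538, -0.2063]), 'dq': array([-0.0007,  0.0015,  0.0003,  0.0004, -0.0013, -0.0007]), 'joint_efforts': array([ -0.001 , -44.487 , -35.1342,  -0.0004,   0.0091,  -0.    ]), 'eef_pos': array([ 0.1802, -0.5455,  0.2304]), 'eef_rot': array([-0.0009,  0.9873,  0.1587,  0.0001]), 'wrist_force': array([-0.2253, -0.0049, -0.2216]), 'torque': array([-0.0016, -0.0125,  0.0329]), 'grasp_force': 0.0, 'opening': 0.9998174856143696}
scene [[-0.6303  0.4783 -0.6116  1.2753]
 [ 0.7763  0.3937 -0.4923  0.7178]
 [ 0.0053 -0.785  -0.6194  0.8528]
 [ 0.      0.      0.      1.    ]] [[545.4989   0.     288.6853]
 [  0.     545.4989 210.4684]
 [  0.       0.       1.    ]]
driver_grip 0.71 [288.5, 223.2] 708 [0.5925 0.1721 0.1254] [[0.571, 0.148, 0.05], [0.605, 0.186, 0.166]]
driver_grip 0.57 [355.7, 292.8] 173 [0.5859 0.341  0.0161] [[0.569, 0.326, 0.011], [0.6, 0.356, 0.02]]
driver_collar 0.62 [287.5, 226.5] 687 [0.593  0.1721 0.1264] [[0.575, 0.149, 0.05], [0.605, 0.186, 0.166]]
screw_head 0.28 [291.2, 226.9] 710 [0.5925 0.1721 0.
[... 1552 characters left out ...]
 208.4] 240 [ 0.5055 -0.0405  0.0639] [[0.49, -0.057, 0.057], [0.522, -0.026, 0.079]]
well 0.93 [264.3, 183.4] 1142 [0.5722 0.1572 0.056 ] [[0.546, 0.126, 0.016], [0.624, 0.204, 0.059]]
lantern 0.64 [388.0, 166.7] 7144 [ 0.5935 -0.0916  0.0594] [[0.508, -0.184, 0.007], [0.686, -0.009, 0.093]]
tray 0.96 [189.3, 207.7] 28916 [0.5202 0.3186 0.0121] [[0.385, 0.088, 0.008], [0.677, 0.538, 0.038]]
token_a 0.74 [177.5, 228.3] 170 [0.4737 0.3381 0.0165] [[0.459, 0.324, 0.013], [0.489, 0.352, 0.019]]
token_a 0.65 [182.1, 181.7] 153 [0.5856 0.3396 0.0164] [[0.573, 0.327, 0.014], [0.599, 0.354, 0.02]]
lock_bolt 0.86 [124.1, 196.0] 780 [0.5499 0.4556 0.0247] [[0.477, 0.446, 0.014], [0.617, 0.47, 0.043]]
```

```bash
python3 - <<'E'
import numpy as np,cv2
t=cv2.imread('pics/top0.png');s=cv2.imread('pics/scene0.png')
def c(i,u,v,w,h,k):return cv2.resize(i[v:v+h,u:u+w],None,fx=k,fy=k,interpolation=cv2.INTER_CUBIC)
a=np.vstack([cv2.resize(s,(400,300)),c(t,225,140,80,60,5)])
b=np.vstack([c(t,340,190,40,30,10),c(s,210,160,100,75,4)])
cv2.imwrite('pics/m0.png',np.hstack([a,b]))
E
```

```text
(no output)
```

View pics/m0.png

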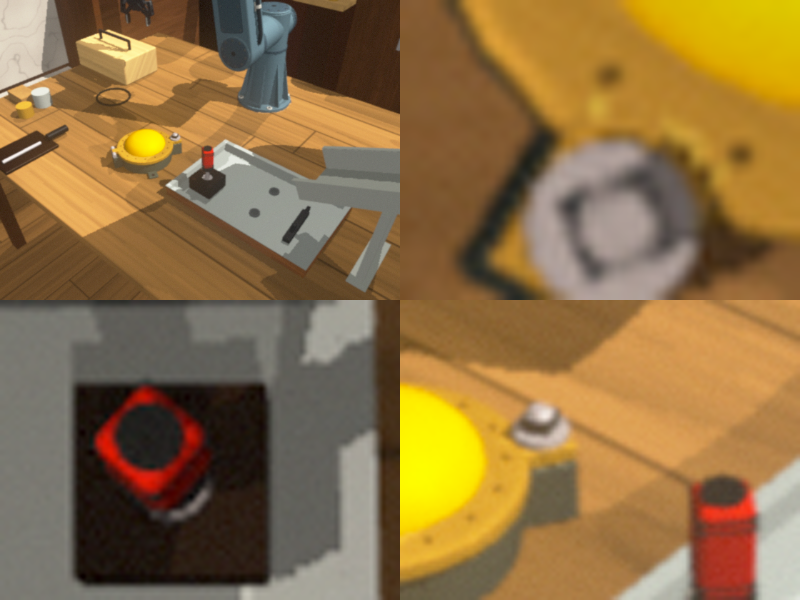

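View pics/top0.png

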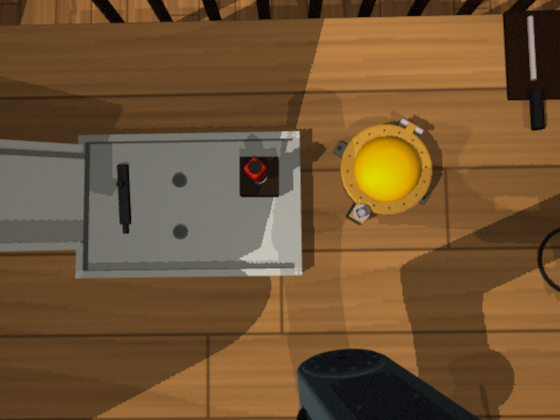

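```bash
cat >> h.py <<'E'
def rect(cam,im,cx,cy,z,half=0.03,n=300):
    """orthophoto on plane z; column = +x... col->x, row->-y (y up)"""
    P=ctrl.camera_params(cam);K=np.array(P['K']);T=np.linalg.inv(np.array(P['cam_to_world']))
    t=np.linspace(-half,half,n); X,Y=np.meshgrid(cx+t,cy-t)
    c=np.stack([X,Y,np.full_like(X,z),np.ones_like(X)],-1)@T.T
    u=K[0,0]*c[...,0]/c[...,2]+K[0,2]; v=K[1,1]*c[...,1]/c[...,2]+K[1,2]
    return cv2.remap(im,u.astype(np.float32),v.astype(np.float32),cv2.INTER_CUBIC)
E
python3 - <<'E'
from h import *
T=cv2.imread('pics/top0.png');S=cv2.imread('pics/scene0.png')
r=[]
for z,x,y,h in [(0.074,.506,-.04,.03),(0.165,.583,.163,.03),(0.057,.585,.165,.05)]:
    q=[]
    for c,i in (('top',T),('scene',S)):
        a=rect(c,i,x,y,z,h,266)
        cv2.line(a,(133,0),(133,265),(255,255,0),1);cv2.line(a,(0,133),(265,133),(255,255,0),1); q.append(a)
    r.append(np.vstack(q))
cv2.imwrite('pics/r0.png',np.hstack(r))
E
```

```text
(no output)
```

View pics/r0.png

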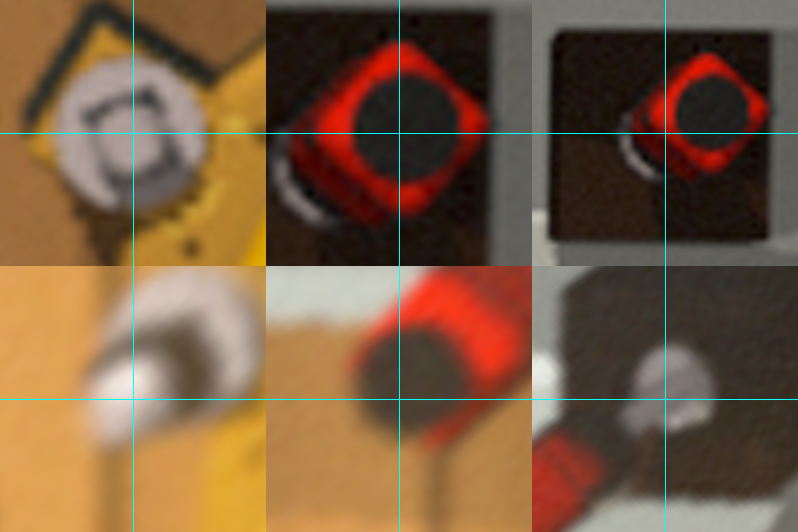

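```bash
python3 - <<'E'
from h import *
T=cv2.imread('pics/top0.png')
x,y=.506,-.041
a=rect('top',T,x,y,.074,.016,560)
g=cv2.cvtColor(a,cv2.COLOR_BGR2GRAY)
g=cv2.createCLAHE(3,(2,2)).apply(g)
g=cv2.cvtColor(g,cv2.COLOR_GRAY2BGR)
cv2.line(g,(280,0),(280,559),(255,255,0),1);cv2.line(g,(0,280),(559,280),(255,255,0),1)
cv2.imwrite('pics/s0.png',g)
# washer circle at z=.064: bright grey low-saturation
w=rect('top',T,x,y,.064,.03,600); hsv=cv2.cvtColor(w,cv2.COLOR_BGR2HSV)
m=((hsv[...,1]<70)).astype(np.uint8)
cs,_=cv2.findContours(m,0,1); c=max(cs,key=cv2.contourArea)
(cx,cy),r=cv2.minEnclosingCircle(cv2.convexHull(c)); e=cv2.fitEllipse(c)
f=lambda u,v:(x+(u-299.5)*1e-4,y-(v-299.5)*1e-4)
print(f(cx,cy),r*.1,f(*e[0]),np.array(e[1])*.1)
# handle
h=rect('top',T,.583,.163,.165,.03,600);hsv=cv2.cvtColor(h,cv2.COLOR_BGR2HSV)
m=((hsv[...,2]<75)&(np.hypot(*np.mgrid[-300:300,-300:300])<150)).astype(np.uint8)
cs,_=cv2.findContours(m,0,1)
for c in sorted(cs,key=cv2.contourArea)[-2:]:
    e=cv2.fitEllipse(c);print('disc',.583+(e[0][0]-299.5)*1e-4,.163-(e[0][1]-299.5)*1e-4,np.array(e[1])*.1)
m=(hsv[...,2]>150).astype(np.uint8);cs,_=cv2.findContours(m,0,1);c=max(cs,key=cv2.contourArea);e=cv2.minAreaRect(c)
print('handle',.583+(e[0][0]-299.5)*1e-4,.163-(e[0][1]-299.5)*1e-4,np.array(e[1])*.1,e[2])
# block top
b=rect('top',T,.585,.165,.057,.06,600);g=cv2.cvtColor(b,cv2.COLOR_BGR2GRAY)
m=(g<70).astype(np.uint8);m[cv2.cvtColor(b,cv2.COLOR_BGR2HSV)[...,1]>150]=1
m=cv2.morphologyEx(m,cv2.MORPH_OPEN,np.ones((45,45)));cs,_=cv2.findContours(m,0,1);c=max(cs,key=cv2.contourArea);e=cv2.minAreaRect(c)
print('block',.585+(e[0][0]-299.5)*2e-4,.165-(e[0][1]-299.5)*2e-4,np.array(e[1])*.2,e[2])
E
```

```text
(0.5033402130126953, -0.035659423828125) 23.544348144531252 (0.5046225555419922, -0.03805359191894531) [35.50655823 43.12427673]
disc 0.5747574157714843 0.15051932373046875 [0.1250504  1.03430262]
disc 0.585227767944336 0.1635980255126953 [23.55389252 24.56666107]
handle 0.5765700012207031 0.17050999755859375 [13.04000092 29.12000122] 36.869895935058594
block 0.5833048828124999 0.16352955932617189 [84.19224243 81.40439453] 0.8487643003463745
```

View pics/s0.png

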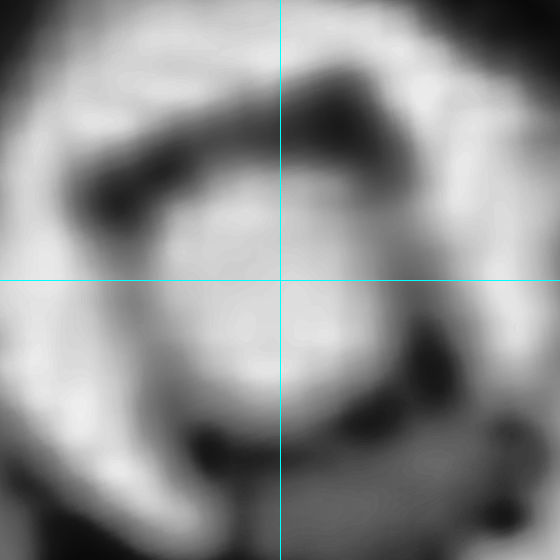

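```bash
cat >> h.py <<'E'
def yaw():
    w,x,y,z=ctrl.get_obs()['eef_rot']; return np.degrees(np.arctan2(2*(x*y+w*z),1-2*(y*y+z*z)))
def plan(p,yw,n,jaw=None):
    o=ctrl.get_obs();p0=np.array(o['eef_pos']);y0=yaw();dy=(yw-y0+180)%360-180
    print('from',p0.round(4),'yaw',round(y0,2),'t',round(o['time_s'],2))
    d=(np.array(p)-p0)/n*1000
    for i in range(n):
        a=np.radians(y0+dy*i/n)
        print([round(float(v),1) for v in (d[0]*np.cos(a)+d[1]*np.sin(a), d[0]*np.sin(a)-d[1]*np.cos(a), -d[2])],'rotz',round(-dy/n,2))
def st():
    o=ctrl.get_obs();print('t',round(o['time_s'],2),np.round(o['eef_pos'],4),'yaw',round(yaw(),2),'F',np.round(o['wrist_force'],2),'M',np.round(o['torque'],3),'open',round(o['opening'],3),'g',round(o['grasp_force'],1),'q6',round(o['q'][5],2))
E
python3 -c "
from h import *
plan([.585,.1635,.225],47,15)"
```

```text
from [ 0.1803 -0.546   0.2313] yaw 18.27 t 1.0
[40.4, -36.5, 0.4] rotz -1.92
[41.6, -35.1, 0.4] rotz -1.92
[42.8, -33.7, 0.4] rotz -1.92
[43.9, -32.2, 0.4] rotz -1.92
[45.0, -30.7, 0.4] rotz -1.92
[46.0, -29.2, 0.4] rotz -1.92
[46.9, -27.7, 0.4] rotz -1.92
[47.8, -26.1, 0.4] rotz -1.92
[48.6, -24.5, 0.4] rotz -1.92
[49.4, -22.8, 0.4] rotz -1.92
[50.2, -21.2, 0.4] rotz -1.92
[50.9, -19.5, 0.4] rotz -1.92
[51.5, -17.8, 0.4] rotz -1.92
[52.0, -16.0, 0.4] rotz -1.92
[52.5, -14.3, 0.4] rotz -1.92
```

>>> apply_moves(moves=[{"jaw": 1,"offset": [40.4,-36.5,0.4],"rot": [0,0,-1.9]},{"jaw": 1,"offset": [41.6,-35.1,0.4],"rot": [0,0,-1.9]},{"jaw": 1,"offset": [42.8,-33.7,0.4],"rot": [0,0,-1.9]},{"jaw": 1,"offset": [43.9,-32.2,0.4],"rot": [0,0,-1.9]},{"jaw": 1,"offset": [45,-30.7,0.4],"rot": [0,0,-1.9]}])

```text
time_s: 1.62
eef_pos: [0.3159, -0.3081, 0.2295]
eef_rot: [0.0, 0.971, 0.24, 0.0]
wrist_force: [1.7, 0.5, 0.5]
opening: 1.003
grasp_force: 0.0
```

>>> apply_moves(moves=[{"jaw": 1,"offset": [46,-29.2,0.4],"rot": [0,0,-1.9]},{"jaw": 1,"offset": [46.9,-27.7,0.4],"rot": [0,0,-1.9]},{"jaw": 1,"offset": [47.8,-26.1,0.4],"rot": [0,0,-1.9]},{"jaw": 1,"offset": [48.6,-24.5,0.4],"rot": [0,0,-1.9]},{"jaw": 1,"offset": [49.4,-22.8,0.4],"rot": [0,0,-1.9]}])

```text
time_s: 2.25
eef_pos: [0.4514, -0.0717, 0.2277]
eef_rot: [0.0, 0.947, 0.32, 0.0]
wrist_force: [0.3, 0.0, 0.3]
opening: 1.002
grasp_force: 0.0
```

>>> apply_moves(moves=[{"jaw": 1,"offset": [50.2,-21.2,0.4],"rot": [0,0,-1.9]},{"jaw": 1,"offset": [50.9,-19.5,0.4],"rot": [0,0,-1.9]},{"jaw": 1,"offset": [51.5,-17.8,0.4],"rot": [0,0,-1.9]},{"jaw": 1,"offset": [52,-16,0.4],"rot": [0,0,-1.9]},{"jaw": 1,"offset": [52.5,-14.3,0.4],"rot": [0,0,-1.9]}])

```text
time_s: 2.88
eef_pos: [0.5871, 0.1645, 0.2254]
eef_rot: [0.0, 0.918, 0.397, 0.0]
wrist_force: [1.3, -1.5, 0.6]
opening: 1.003
grasp_force: 0.0
```

```bash
python3 -c "
from h import *
st();plan([.585,.1635,.111],47,5)
im,d=ctrl.camera('scene');cv2.imwrite('pics/a1.png',im[60:260,190:390,::-1].repeat(3,0).repeat(3,1))"
```

```text
t 2.88 [0.5871 0.1645 0.2254] yaw 46.84 F [ 1.33 -1.49  0.55] M [-0.017  0.005 -0.022] open 1.003 g 0.0 q6 0.83
from [0.5871 0.1645 0.2254] yaw 46.84 t 2.88
[-0.4, -0.2, 22.9] rotz -0.03
[-0.4, -0.2, 22.9] rotz -0.03
[-0.4, -0.2, 22.9] rotz -0.03
[-0.4, -0.2, 22.9] rotz -0.03
[-0.4, -0.2, 22.9] rotz -0.03
```

View pics/a1.png

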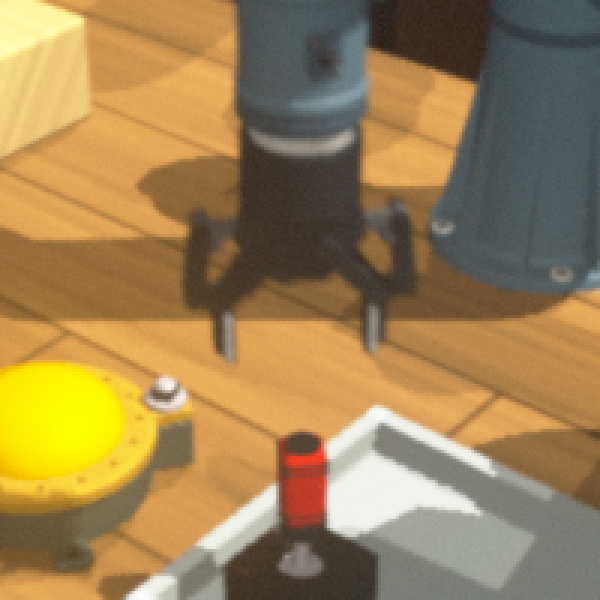

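>>> apply_moves(moves=[{"jaw": 1,"offset": [-0.4,-0.2,22.9],"rot": [0,0,0]},{"jaw": 1,"offset": [-0.4,-0.2,22.9],"rot": [0,0,0]},{"jaw": 1,"offset": [-0.4,-0.2,22.9],"rot": [0,0,0]},{"jaw": 1,"offset": [-0.4,-0.2,22.9],"rot": [0,0,0]},{"jaw": 1,"offset": [-0.4,-0.2,22.9],"rot": [0,0,0]}])

```text
time_s: 3.55
eef_pos: [0.5841, 0.1619, 0.1101]
eef_rot: [0.0, 0.918, 0.397, 0.0]
wrist_force: [0.1, -0.1, -0.1]
opening: 0.998
grasp_force: 0.0
```

>>> apply_moves(moves=[{"jaw": 0,"offset": [0,0,0],"rot": [0,0,0]},{"jaw": 0,"offset": [0,0,0],"rot": [0,0,0]},{"jaw": 0,"offset": [0,0,0],"rot": [0,0,0]},{"jaw": 0,"offset": [0,0,0],"rot": [0,0,0]},{"jaw": 0,"offset": [0,0,0],"rot": [0,0,0]}])

```text
time_s: 4.18
eef_pos: [0.5849, 0.1623, 0.1124]
eef_rot: [0.0, 0.918, 0.397, 0.001]
wrist_force: [-1.3, 1.2, 6.2]
opening: 0.369
grasp_force: 60.9
```

```bash
python3 -c "
from h import *
st();plan([.583,.162,.225],45,5)"
```

```text
t 4.17 [0.5849 0.1623 0.1124] yaw 46.77 F [-1.34  1.17  6.17] M [0.174 0.334 0.005] open 0.369 g 60.9 q6 0.83
from [0.5849 0.1623 0.1124] yaw 46.77 t 4.17
[-0.3, -0.2, -22.5] rotz 0.35
[-0.3, -0.2, -22.5] rotz 0.35
[-0.3, -0.2, -22.5] rotz 0.35
[-0.3, -0.2, -22.5] rotz 0.35
[-0.3, -0.2, -22.5] rotz 0.35
```

>>> apply_moves(moves=[{"jaw": 0,"offset": [0,0,-18],"rot": [0,0,0]},{"jaw": 0,"offset": [0,0,-22],"rot": [0,0,0]},{"jaw": 0,"offset": [0,0,-22],"rot": [0,0,0]},{"jaw": 0,"offset": [0,0,-22],"rot": [0,0,0]},{"jaw": 0,"offset": [0,0,-20],"rot": [0,0,0]}])

```text
time_s: 4.8
eef_pos: [0.584, 0.1619, 0.2163]
eef_rot: [0.0, 0.918, 0.397, 0.0]
wrist_force: [1.1, -0.3, -2.3]
opening: 0.37
grasp_force: 60.2
```

```bash
python3 -c "
from h import *
st();plan([.5055,-.0407,.200],20,10)"
```

```text
t 4.8 [0.584  0.1619 0.2163] yaw 46.77 F [ 1.08 -0.35 -2.34] M [ 0.028 -0.039  0.009] open 0.37 g 60.2 q6 0.83
from [0.584  0.1619 0.2163] yaw 46.77 t 4.8
[-20.1, 8.2, 1.6] rotz 2.68
[-19.7, 9.1, 1.6] rotz 2.68
[-19.3, 10.0, 1.6] rotz 2.68
[-18.8, 10.9, 1.6] rotz 2.68
[-18.3, 11.8, 1.6] rotz 2.68
[-17.7, 12.6, 1.6] rotz 2.68
[-17.1, 13.4, 1.6] rotz 2.68
[-16.5, 14.2, 1.6] rotz 2.68
[-15.8, 14.9, 1.6] rotz 2.68
[-15.1, 15.7, 1.6] rotz 2.68
```

>>> apply_moves(moves=[{"jaw": 0,"offset": [-20.1,8.2,1.6],"rot": [0,0,2.7]},{"jaw": 0,"offset": [-19.7,9.1,1.6],"rot": [0,0,2.7]},{"jaw": 0,"offset": [-19.3,10,1.6],"rot": [0,0,2.7]},{"jaw": 0,"offset": [-18.8,10.9,1.6],"rot": [0,0,2.7]},{"jaw": 0,"offset": [-18.3,11.8,1.6],"rot": [0,0,2.7]}])

```text
time_s: 5.42
eef_pos: [0.544, 0.0589, 0.2062]
eef_rot: [-0.0, 0.959, 0.284, -0.0]
wrist_force: [0.2, 0.3, -2.3]
opening: 0.371
grasp_force: 60.4
```

>>> apply_moves(moves=[{"jaw": 0,"offset": [-17.7,12.6,1.6],"rot": [0,0,2.7]},{"jaw": 0,"offset": [-17.1,13.4,1.6],"rot": [0,0,2.7]},{"jaw": 0,"offset": [-16.5,14.2,1.6],"rot": [0,0,2.7]},{"jaw": 0,"offset": [-15.8,14.9,1.6],"rot": [0,0,2.7]},{"jaw": 0,"offset": [-15.1,15.7,1.6],"rot": [0,0,2.5]}])

```text
time_s: 6.05
eef_pos: [0.5042, -0.0421, 0.1984]
eef_rot: [-0.0, 0.985, 0.172, -0.0]
wrist_force: [-1.0, 0.4, -2.5]
opening: 0.369
grasp_force: 60.3
```

```bash
python3 - <<'E'
from h import *
o=ctrl.get_obs();st()
out=[]
S={}
for c,b in (('scene',(195,130,90,90)),('top',(300,160,120,120))):
    im,d=ctrl.camera(c); np.savez(f'{c}1.npz',im=im,d=d)
    u,v,w,h=b; out.append(cv2.resize(im[v:v+h,u:u+w,::-1],(400,400),interpolation=cv2.INTER_CUBIC))
cv2.imwrite('pics/b1.png',np.hstack(out))
E
```

```text
t 6.05 [ 0.5042 -0.0421  0.1984] yaw 19.75 F [-1.03  0.36 -2.49] M [0.053 0.053 0.019] open 0.369 g 60.3 q6 0.91
```

View pics/b1.png

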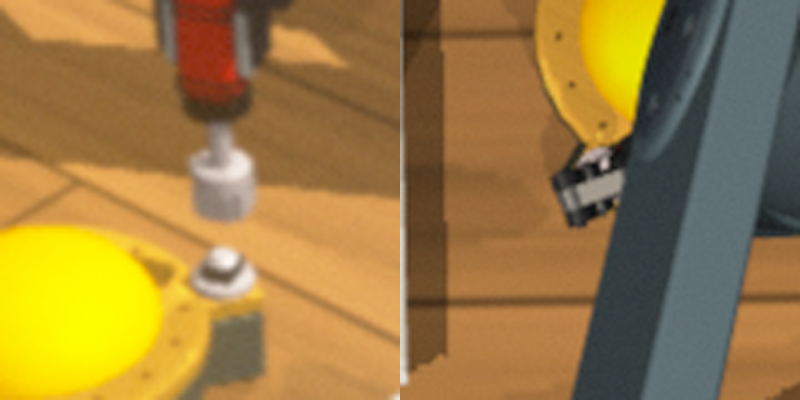

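```bash
python3 - <<'E'
from h import *
im=np.load('scene1.npz')['im']; im0=np.load('scene0.npz')['im']
P=ctrl.camera_params('scene');K=np.array(P['K']);T=np.array(P['cam_to_world'])
def bp(u,v,z):
    r=T[:3,:3]@np.array([(u-K[0,2])/K[0,0],(v-K[1,2])/K[1,1],1]);s=(z-T[2,3])/r[2];return T[:3,3]+s*r
def proj(p):
    c=np.linalg.inv(T)@np.r_[p,1];return c[:2]/c[2]*K[0,0]+K[:2,2]
k=8
def seg(im,u,v,w,h):
    a=cv2.resize(im[v:v+h,u:u+w],None,fx=k,fy=k,interpolation=cv2.INTER_CUBIC)
    hsv=cv2.cvtColor(a,cv2.COLOR_RGB2HSV); m=(hsv[...,1]<60).astype(np.uint8)
    m=cv2.morphologyEx(m,cv2.MORPH_OPEN,np.ones((9,9)))
    cs,_=cv2.findContours(m,0,1);c=max(cs,key=cv2.contourArea)
    x,y,ww,hh=cv2.boundingRect(c); f=lambda a,o:(a-(k-1)/2)/k+o
    b={}
    for r in range(y,y+hh,4):
        xs=np.nonzero(m[r])[0]; b[round(f(r,v),1)]=(round(f(xs.min(),u),2),round(f(xs.max(),u),2))
    print('bbox',f(x,u),f(x+ww-1,u),f(y,v),f(y+hh-1,v)); print(b)
seg(im,232,155,26,26); seg(im0,232,183,26,18); seg(im,232,183,26,16)
t=np.linspace(0,2*np.pi,100)
for n,c,r in (('socket',[.5042,-.0421,.110],.016),('sockettop',[.5042,-.0421,.126],.016),('washer',[.5055,-.0407,.064],.0175)):
    q=np.array([proj(np.array(c)+[r*np.cos(a),r*np.sin(a),0]) for a in t]); print(n,proj(np.array(c)),q.min(0),q.max(0))
E
```

```text
bbox 237.9375 251.3125 157.5625 178.4375
{157.6: (np.float64(243.31), np.float64(244.56)), 158.1: (np.float64(242.31), np.float64(245.31)), 158.6: (np.float64(242.31), np.float64(245.56)), 159.1: (np.float64(242.31), np.float64(245.81)), 159.6: (np.float64(242.31), np.float64(245.94)), 160.1: (np.float64(242.31), np.float64(246.06)), 160.6: (np.float64(242.31), np.float64(246.19)), 161.1: (np.float64(242.31), np.float64(246.31)), 161.6: (np.float64(242.44), np.float64(246.31)), 162.1: (np.float64(242.44), np.float64(246.31)), 162.6: (np.float64(242.44), np.float64(246.56)), 163.1: (np.float64(242.31), np.float64(247.06)), 163.6: (np.float64(241.94), np.float64(248.44)), 164.1: (np.float64(240.56), np.float64(249.31)), 164.6: (np.float64(239.81), np.float64(249.81)), 165.1: (np.float64(239.19), np.float64(250.31)), 165.6: (np.float64(238.19), np.float64(250.69)), 166.1: (np.float64(238.06), np.float64(250.94)), 166.6: (np.float64(237.94), np.float64(251.06)), 167.1: (np.float64(237.94), np.float64(251.06)), 167.6: (np.float64(237.94), np.float64(251.06)), 168.1: (np.float64(238.06), n
[... 2766 characters left out ...]
64(238.44), np.float64(251.56)), 192.6: (np.float64(238.44), np.float64(251.44)), 193.1: (np.float64(238.44), np.float64(251.19)), 193.6: (np.float64(238.56), np.float64(250.94)), 194.1: (np.float64(238.94), np.float64(250.56)), 194.6: (np.float64(239.31), np.float64(250.06)), 195.1: (np.float64(240.19), np.float64(249.31)), 195.6: (np.float64(241.19), np.float64(248.31)), 196.1: (np.float64(243.31), np.float64(244.44))}
socket [243.61746133 175.0667019 ] [236.91303973 171.3039654 ] [250.31159158 178.90342269]
sockettop [243.30854745 169.50834725] [236.5526127  165.77046791] [250.05396531 173.32030351]
washer [244.54029281 191.04492201] [237.35624766 186.85255996] [251.71309658 195.32554429]
```

```bash
python3 -c "
from h import *
st();plan([.5047,-.0428,.171],20,5)"
```

```text
t 6.15 [ 0.504  -0.0428  0.1982] yaw 19.7 F [-0.32  0.27 -3.18] M [ 0.039 -0.049  0.004] open 0.37 g 60.2 q6 0.91
from [ 0.504  -0.0428  0.1982] yaw 19.7 t 6.15
[0.1, 0.1, 5.4] rotz -0.06
[0.1, 0.1, 5.4] rotz -0.06
[0.1, 0.1, 5.4] rotz -0.06
[0.1, 0.1, 5.4] rotz -0.06
[0.1, 0.1, 5.4] rotz -0.06
```

>>> apply_moves(moves=[{"jaw": 0,"offset": [0.3,0.5,7],"rot": [0,0,0]},{"jaw": 0,"offset": [0,0,7],"rot": [0,0,0]},{"jaw": 0,"offset": [0,0,7],"rot": [0,0,0]},{"jaw": 0,"offset": [0,0,6],"rot": [0,0,0]},{"jaw": 0,"offset": [0,0,0],"rot": [0,0,0]}])

```text
time_s: 6.78
eef_pos: [0.5053, -0.0406, 0.171]
eef_rot: [-0.0, 0.985, 0.174, -0.001]
wrist_force: [0.7, 0.2, -2.5]
opening: 0.367
grasp_force: 60.2
```

```bash
python3 - <<'E'
from h import *
st()
im,d=ctrl.camera('scene'); np.savez('scene2.npz',im=im,d=d);st()
cv2.imwrite('pics/b2.png',cv2.resize(im[155:205,222:272,::-1],(600,600),interpolation=cv2.INTER_CUBIC))
E
```

```text
t 6.78 [ 0.5053 -0.0406  0.171 ] yaw 19.99 F [ 0.69  0.2  -2.52] M [-0.036  0.02   0.026] open 0.367 g 60.2 q6 0.91
t 6.83 [ 0.5056 -0.0407  0.1715] yaw 19.99 F [-0.08  0.28 -2.32] M [0.004 0.049 0.027] open 0.366 g 60.2 q6 0.91
```

View pics/b2.png

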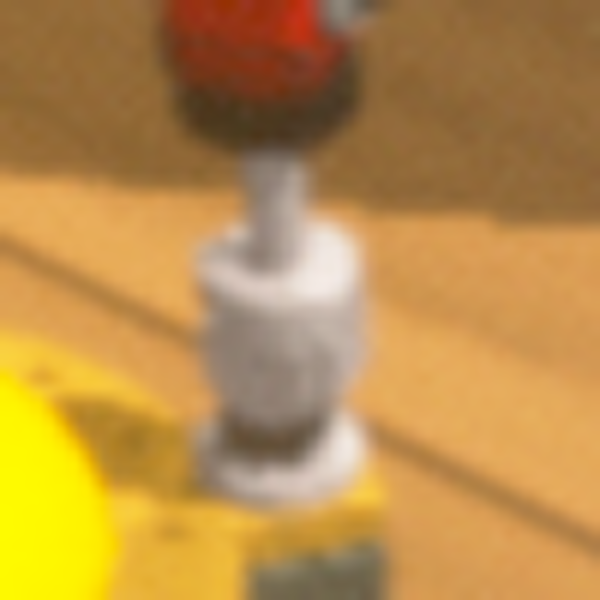

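>>> apply_moves(moves=[{"jaw": 0,"offset": [-1.6,1.7,0],"rot": [0,0,0]},{"jaw": 0,"offset": [0,0,2],"rot": [0,0,0]},{"jaw": 0,"offset": [0,0,2],"rot": [0,0,0]},{"jaw": 0,"offset": [0,0,2],"rot": [0,0,0]},{"jaw": 0,"offset": [0,0,0],"rot": [0,0,0]}])

```text
time_s: 7.45
eef_pos: [0.5046, -0.043, 0.1656]
eef_rot: [-0.0, 0.985, 0.173, -0.0]
wrist_force: [0.3, -0.0, -1.9]
opening: 0.37
grasp_force: 60.2
```

```bash
python3 -c "
from h import *
st()"
```

```text
t 7.45 [ 0.5046 -0.043   0.1656] yaw 19.96 F [ 0.32 -0.04 -1.89] M [0.019 0.044 0.013] open 0.37 g 60.2 q6 0.9
```

>>> apply_moves(moves=[{"jaw": 0,"offset": [0,0,1],"rot": [0,0,0]},{"jaw": 0,"offset": [0,0,1],"rot": [0,0,0]},{"jaw": 0,"offset": [0,0,1],"rot": [0,0,0]},{"jaw": 0,"offset": [0,0,0],"rot": [0,0,0]},{"jaw": 0,"offset": [0,0,0],"rot": [0,0,0]}])

```text
time_s: 8.07
eef_pos: [0.5048, -0.0431, 0.1628]
eef_rot: [0.0, 0.985, 0.173, 0.0]
wrist_force: [-1.1, -0.3, -2.0]
opening: 0.371
grasp_force: 60.2
```

```bash
python3 -c "
from h import *
st()"
```

```text
t 8.07 [ 0.5048 -0.0431  0.1628] yaw 19.97 F [-1.09 -0.33 -2.03] M [0.01  0.004 0.01 ] open 0.371 g 60.2 q6 0.9
```

>>> apply_moves(moves=[{"jaw": 0,"offset": [0,0,1],"rot": [0,0,0]},{"jaw": 0,"offset": [0,0,1],"rot": [0,0,0]},{"jaw": 0,"offset": [0,0,0.5],"rot": [0,0,0]},{"jaw": 0,"offset": [0,0,0],"rot": [0,0,0]},{"jaw": 0,"offset": [0,0,0],"rot": [0,0,0]}])

```text
time_s: 8.7
eef_pos: [0.5049, -0.0434, 0.1603]
eef_rot: [0.0, 0.985, 0.173, 0.0]
wrist_force: [1.9, -3.3, -2.0]
opening: 0.366
grasp_force: 60.0
```

```bash
python3 -c "
from h import *
st()"
```

```text
t 8.7 [ 0.5049 -0.0434  0.1603] yaw 19.96 F [ 1.95 -3.3  -2.03] M [-0.776 -0.197 -0.044] open 0.366 g 60.0 q6 0.9
```

>>> apply_moves(moves=[{"jaw": 0,"offset": [0,0.8,0],"rot": [0,0,0]},{"jaw": 0,"offset": [0,0,1],"rot": [0,0,0]},{"jaw": 0,"offset": [0,0,1],"rot": [0,0,0]},{"jaw": 0,"offset": [0,0,0],"rot": [0,0,0]},{"jaw": 0,"offset": [0,0,0],"rot": [0,0,0]}])

```text
time_s: 9.32
eef_pos: [0.5049, -0.0438, 0.1581]
eef_rot: [-0.0, 0.985, 0.173, -0.0]
wrist_force: [1.0, -1.5, -3.2]
opening: 0.366
grasp_force: 60.2
```

```bash
python3 -c "
from h import *
st()"
```

```text
t 9.32 [ 0.5049 -0.0438  0.1581] yaw 19.97 F [ 0.96 -1.53 -3.24] M [-0.435 -0.176 -0.026] open 0.366 g 60.2 q6 0.9
```

>>> apply_moves(moves=[{"jaw": 0,"offset": [0,0.5,1],"rot": [0,0,0]},{"jaw": 0,"offset": [0,0,1],"rot": [0,0,0]},{"jaw": 0,"offset": [0,0,1],"rot": [0,0,0]},{"jaw": 0,"offset": [0,0,0],"rot": [0,0,0]},{"jaw": 0,"offset": [0,0,0],"rot": [0,0,0]}])

```text
time_s: 9.95
eef_pos: [0.5051, -0.0442, 0.1552]
eef_rot: [-0.0, 0.985, 0.173, -0.0]
wrist_force: [0.3, 0.3, -2.3]
opening: 0.367
grasp_force: 60.1
```

```bash
python3 -c "
from h import *
st()
im,d=ctrl.camera('scene'); cv2.imwrite('pics/b3.png',cv2.resize(im[155:205,222:272,::-1],(600,600),interpolation=cv2.INTER_CUBIC))"
```

```text
t 9.95 [ 0.5051 -0.0442  0.1552] yaw 19.96 F [ 0.26  0.26 -2.3 ] M [ 0.018  0.037 -0.056] open 0.367 g 60.1 q6 0.9
```

View pics/b3.png

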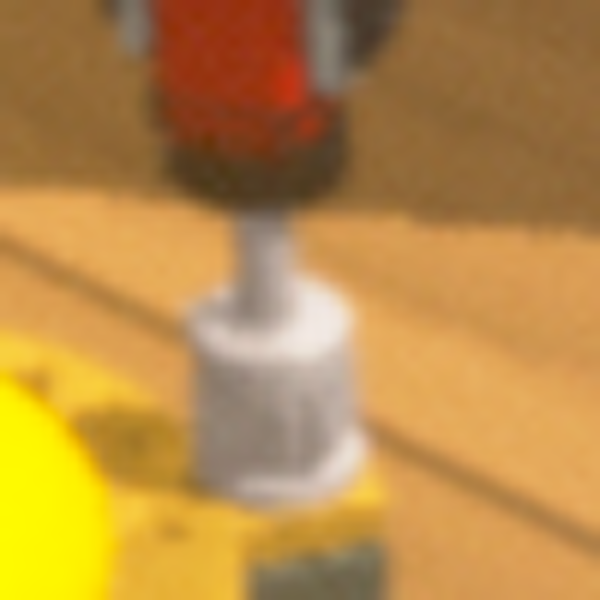

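>>> apply_moves(moves=[{"jaw": 0,"offset": [0,0,0.5],"rot": [0,0,0]},{"jaw": 0,"offset": [0,0,0.5],"rot": [0,0,0]},{"jaw": 0,"offset": [0,0,0.3],"rot": [0,0,0]},{"jaw": 0,"offset": [0,0,0],"rot": [0,0,0]},{"jaw": 0,"offset": [0,0,0],"rot": [0,0,0]}])

```text
time_s: 10.62
eef_pos: [0.5052, -0.0443, 0.154]
eef_rot: [-0.0, 0.985, 0.173, -0.0]
wrist_force: [0.7, -0.8, -2.2]
opening: 0.365
grasp_force: 60.2
```

```bash
python3 -c "
from h import *
st()"
```

```text
t 10.62 [ 0.5052 -0.0443  0.154 ] yaw 19.97 F [ 0.7  -0.83 -2.18] M [-0.072  0.068 -0.014] open 0.365 g 60.2 q6 0.9
```

>>> apply_moves(moves=[{"jaw": 0,"offset": [0,0,0],"rot": [0,0,2]},{"jaw": 0,"offset": [0,0,0],"rot": [0,0,2]},{"jaw": 0,"offset": [0,0,0],"rot": [0,0,2]},{"jaw": 0,"offset": [0,0,0],"rot": [0,0,2]},{"jaw": 0,"offset": [0,0,0],"rot": [0,0,2]}])

```text
time_s: 11.25
eef_pos: [0.5049, -0.0442, 0.1539]
eef_rot: [-0.0, 0.996, 0.086, -0.0]
wrist_force: [-1.7, 0.3, -1.7]
opening: 0.369
grasp_force: 60.5
```

```bash
python3 -c "
from h import *
st()"
```

```text
t 11.25 [ 0.5049 -0.0442  0.1539] yaw 9.84 F [-1.73  0.33 -1.75] M [-0.021  0.454  0.119] open 0.369 g 60.5 q6 1.08
```

>>> apply_moves(moves=[{"jaw": 0,"offset": [0,0,0],"rot": [0,0,2]},{"jaw": 0,"offset": [0,0,0],"rot": [0,0,2]},{"jaw": 0,"offset": [0,0,0],"rot": [0,0,2]},{"jaw": 0,"offset": [0,0,0],"rot": [0,0,2]},{"jaw": 0,"offset": [0,0,0],"rot": [0,0,2]}])

```text
time_s: 11.88
eef_pos: [0.5049, -0.0442, 0.1539]
eef_rot: [-0.0, 1.0, -0.001, -0.0]
wrist_force: [-3.6, 0.5, -1.7]
opening: 0.369
grasp_force: 62.2
```

```bash
python3 -c "
from h import *
st()"
```

```text
t 11.88 [ 0.5049 -0.0442  0.1539] yaw -0.15 F [-3.61  0.46 -1.66] M [0.118 0.9   0.508] open 0.369 g 62.2 q6 1.25
```

>>> apply_moves(moves=[{"jaw": 0,"offset": [-0.5,0,0],"rot": [0,0,0.8]},{"jaw": 0,"offset": [0,0,0],"rot": [0,0,0.8]},{"jaw": 0,"offset": [0,0,0],"rot": [0,0,0.8]},{"jaw": 0,"offset": [0,0,0],"rot": [0,0,0.8]},{"jaw": 0,"offset": [0,0,0],"rot": [0,0,0.8]}])

```text
time_s: 12.5
eef_pos: [0.5046, -0.0442, 0.1539]
eef_rot: [-0.0, 0.999, -0.036, -0.0]
wrist_force: [-2.9, 1.2, -2.4]
opening: 0.363
grasp_force: 62.2
```

```bash
python3 -c "
from h import *
st()"
```

```text
t 12.5 [ 0.5046 -0.0442  0.1539] yaw -4.09 F [-2.93  1.22 -2.41] M [0.313 0.771 0.536] open 0.363 g 62.2 q6 1.32
```

>>> apply_moves(moves=[{"jaw": 0,"offset": [-0.5,-0.2,0],"rot": [0,0,0.8]},{"jaw": 0,"offset": [0,0,0],"rot": [0,0,0.8]},{"jaw": 0,"offset": [0,0,0],"rot": [0,0,0.8]},{"jaw": 0,"offset": [0,0,0],"rot": [0,0,0.8]},{"jaw": 0,"offset": [0,0,0],"rot": [0,0,0.8]}])

```text
time_s: 13.12
eef_pos: [0.5043, -0.0441, 0.154]
eef_rot: [-0.0, 0.998, -0.071, 0.0]
wrist_force: [-1.1, 1.0, -4.5]
opening: 0.37
grasp_force: 62.3
```

```bash
python3 -c "
from h import *
st()"
```

```text
t 13.12 [ 0.5043 -0.0441  0.154 ] yaw -8.09 F [-1.08  0.97 -4.53] M [0.289 0.387 0.469] open 0.37 g 62.3 q6 1.39
```

>>> apply_moves(moves=[{"jaw": 0,"offset": [0,0,0],"rot": [0,0,1]},{"jaw": 0,"offset": [0,0,0],"rot": [0,0,1]},{"jaw": 0,"offset": [0,0,0],"rot": [0,0,0]},{"jaw": 0,"offset": [0,0,0],"rot": [0,0,0]},{"jaw": 0,"offset": [0,0,0],"rot": [0,0,0]}])

```text
time_s: 13.75
eef_pos: [0.5042, -0.044, 0.1539]
eef_rot: [-0.0, 0.996, -0.087, -0.0]
wrist_force: [-1.4, 1.4, -5.7]
opening: 0.365
grasp_force: 62.2
```

```bash
python3 -c "
from h import *
st()"
```

```text
t 13.75 [ 0.5042 -0.044   0.1539] yaw -10.03 F [-1.42  1.42 -5.72] M [0.31  0.39  0.501] open 0.365 g 62.2 q6 1.42
```

>>> apply_moves(moves=[{"jaw": 0,"offset": [-0.2,-0.2,0.2],"rot": [0,0,0.8]},{"jaw": 0,"offset": [0,0,0],"rot": [0,0,0.8]},{"jaw": 0,"offset": [0,0,0],"rot": [0,0,0.8]},{"jaw": 0,"offset": [0,0,0],"rot": [0,0,0.8]},{"jaw": 0,"offset": [0,0,0],"rot": [0,0,0.8]}])

```text
time_s: 14.38
eef_pos: [0.5041, -0.0439, 0.1539]
eef_rot: [0.0, 0.992, -0.123, 0.0]
wrist_force: [-1.9, 0.1, -3.6]
opening: 0.363
grasp_force: 62.4
```

```bash
python3 -c "
from h import *
st()"
```

```text
t 14.38 [ 0.5041 -0.0439  0.1539] yaw -14.09 F [-1.92  0.05 -3.61] M [0.218 0.454 0.51 ] open 0.363 g 62.4 q6 1.49
```

>>> apply_moves(moves=[{"jaw": 0,"offset": [-0.2,0,0],"rot": [0,0,0.8]},{"jaw": 0,"offset": [0,0,0],"rot": [0,0,0.8]},{"jaw": 0,"offset": [0,0,0],"rot": [0,0,0.8]},{"jaw": 0,"offset": [0,0,0],"rot": [0,0,0.8]},{"jaw": 0,"offset": [0,0,0],"rot": [0,0,0.8]}])

```text
time_s: 15.0
eef_pos: [0.504, -0.0438, 0.1539]
eef_rot: [-0.0, 0.988, -0.157, 0.0]
wrist_force: [-0.9, 1.5, -2.3]
opening: 0.367
grasp_force: 62.5
```

```bash
python3 -c "
from h import *
st()"
```

```text
t 15.0 [ 0.504  -0.0438  0.1539] yaw -18.09 F [-0.88  1.51 -2.35] M [0.351 0.266 0.597] open 0.367 g 62.5 q6 1.56
```

>>> apply_moves(moves=[{"jaw": 0,"offset": [0,-0.2,0],"rot": [0,0,0.8]},{"jaw": 0,"offset": [0,0,0],"rot": [0,0,0.8]},{"jaw": 0,"offset": [0,0,0],"rot": [0,0,0.8]},{"jaw": 0,"offset": [0,0,0],"rot": [0,0,0]},{"jaw": 0,"offset": [0,0,0],"rot": [0,0,0]}])

```text
time_s: 15.62
eef_pos: [0.504, -0.0437, 0.1539]
eef_rot: [0.0, 0.984, -0.177, 0.0]
wrist_force: [-1.8, -0.2, -0.7]
opening: 0.37
grasp_force: 62.7
```

```bash
python3 -c "
from h import *
st()"
```

```text
t 15.62 [ 0.504  -0.0437  0.1539] yaw -20.43 F [-1.81 -0.24 -0.7 ] M [0.048 0.398 0.548] open 0.37 g 62.7 q6 1.61
```

>>> apply_moves(moves=[{"jaw": 0,"offset": [-0.2,0,0],"rot": [0,0,0.8]},{"jaw": 0,"offset": [0,0,0],"rot": [0,0,0.8]},{"jaw": 0,"offset": [0,0,0],"rot": [0,0,0.8]},{"jaw": 0,"offset": [0,0,0],"rot": [0,0,0.8]},{"jaw": 0,"offset": [0,0,0],"rot": [0,0,0]}])

```text
time_s: 16.25
eef_pos: [0.5038, -0.0436, 0.1539]
eef_rot: [0.0, 0.979, -0.205, 0.0]
wrist_force: [-1.3, -0.2, -0.5]
opening: 0.366
grasp_force: 62.7
```

```bash
python3 -c "
from h import *
st()"
```

```text
t 16.25 [ 0.5038 -0.0436  0.1539] yaw -23.65 F [-1.26 -0.17 -0.53] M [0.062 0.227 0.589] open 0.366 g 62.7 q6 1.66
```

>>> apply_moves(moves=[{"jaw": 0,"offset": [-0.1,0,0],"rot": [0,0,0.8]},{"jaw": 0,"offset": [0,0,0],"rot": [0,0,0.8]},{"jaw": 0,"offset": [0,0,0],"rot": [0,0,0.8]},{"jaw": 0,"offset": [0,0,0],"rot": [0,0,0.8]},{"jaw": 0,"offset": [0,0,0],"rot": [0,0,0]}])

```text
time_s: 16.88
eef_pos: [0.5037, -0.0435, 0.1539]
eef_rot: [-0.0, 0.973, -0.232, 0.0]
wrist_force: [0.3, 0.3, -0.6]
opening: 0.365
grasp_force: 62.8
```

```bash
python3 -c "
from h import *
st()"
```

```text
t 16.88 [ 0.5037 -0.0435  0.1539] yaw -26.85 F [ 0.26  0.35 -0.57] M [0.177 0.147 0.554] open 0.365 g 62.8 q6 1.72
```

>>> apply_moves(moves=[{"jaw": 0,"offset": [0,0,0],"rot": [0,0,0.8]},{"jaw": 0,"offset": [0,0,0],"rot": [0,0,0.8]},{"jaw": 0,"offset": [0,0,0],"rot": [0,0,0.8]},{"jaw": 0,"offset": [0,0,0],"rot": [0,0,0.8]},{"jaw": 0,"offset": [0,0,0],"rot": [0,0,0]}])

```text
time_s: 17.5
eef_pos: [0.5037, -0.0434, 0.1538]
eef_rot: [-0.0, 0.966, -0.259, 0.0]
wrist_force: [0.1, 2.2, 0.8]
opening: 0.369
grasp_force: 62.9
```

```bash
python3 -c "
from h import *
st()"
```

```text
t 17.5 [ 0.5037 -0.0434  0.1538] yaw -30.05 F [0.07 2.2  0.82] M [0.318 0.097 0.576] open 0.369 g 62.9 q6 1.77
```

>>> apply_moves(moves=[{"jaw": 0,"offset": [-0.1,-0.2,-0.4],"rot": [0,0,0.8]},{"jaw": 0,"offset": [0,0,0],"rot": [0,0,0.8]},{"jaw": 0,"offset": [0,0,0],"rot": [0,0,0.8]},{"jaw": 0,"offset": [0,0,0],"rot": [0,0,0.8]},{"jaw": 0,"offset": [0,0,0],"rot": [0,0,0]}])

```text
time_s: 18.12
eef_pos: [0.5035, -0.0432, 0.1539]
eef_rot: [-0.0, 0.958, -0.286, -0.0]
wrist_force: [0.3, 1.0, -6.1]
opening: 0.368
grasp_force: 62.8
```

```bash
python3 -c "
from h import *
st()"
```

```text
t 18.12 [ 0.5035 -0.0432  0.1539] yaw -33.25 F [ 0.27  0.99 -6.12] M [ 0.243 -0.137  0.579] open 0.368 g 62.8 q6 1.83
```

>>> apply_moves(moves=[{"jaw": 0,"offset": [0,-0.1,0],"rot": [0,0,0.8]},{"jaw": 0,"offset": [0,0,0],"rot": [0,0,0.8]},{"jaw": 0,"offset": [0,0,0],"rot": [0,0,0.8]},{"jaw": 0,"offset": [0,0,0],"rot": [0,0,0.8]},{"jaw": 0,"offset": [0,0,0],"rot": [0,0,0]}])

```text
time_s: 18.75
eef_pos: [0.5035, -0.0431, 0.154]
eef_rot: [-0.0, 0.95, -0.313, -0.0]
wrist_force: [0.7, 1.2, -7.4]
opening: 0.366
grasp_force: 62.6
```

```bash
python3 -c "
from h import *
st()"
```

```text
t 18.75 [ 0.5035 -0.0431  0.154 ] yaw -36.45 F [ 0.67  1.23 -7.44] M [ 0.186 -0.076  0.582] open 0.366 g 62.6 q6 1.89
```

>>> apply_moves(moves=[{"jaw": 0,"offset": [0,-0.1,0.2],"rot": [0,0,0.8]},{"jaw": 0,"offset": [0,0,0],"rot": [0,0,0.8]},{"jaw": 0,"offset": [0,0,0],"rot": [0,0,0.8]},{"jaw": 0,"offset": [0,0,0],"rot": [0,0,0.8]},{"jaw": 0,"offset": [0,0,0],"rot": [0,0,0]}])

```text
time_s: 19.38
eef_pos: [0.5036, -0.0431, 0.154]
eef_rot: [0.0, 0.941, -0.339, -0.0]
wrist_force: [-0.8, -0.0, -5.5]
opening: 0.366
grasp_force: 61.9
```

```bash
python3 -c "
from h import *
st()"
```

```text
t 19.38 [ 0.5036 -0.0431  0.154 ] yaw -39.66 F [-0.75 -0.01 -5.48] M [0.15  0.191 0.467] open 0.366 g 61.9 q6 1.94
```

>>> apply_moves(moves=[{"jaw": 0,"offset": [0,0,0],"rot": [0,0,0.7]},{"jaw": 0,"offset": [0,0,0],"rot": [0,0,0.5]},{"jaw": 0,"offset": [0,0,0],"rot": [0,0,0]},{"jaw": 0,"offset": [0,0,0],"rot": [0,0,0]},{"jaw": 0,"offset": [0,0,0],"rot": [0,0,0]}])

```text
time_s: 20.0
eef_pos: [0.5037, -0.0431, 0.154]
eef_rot: [0.0, 0.937, -0.349, -0.0]
wrist_force: [-1.6, -0.1, -6.2]
opening: 0.364
grasp_force: 60.4
```

```bash
python3 -c "
from h import *
st()"
```

```text
t 20.0 [ 0.5037 -0.0431  0.154 ] yaw -40.84 F [-1.58 -0.09 -6.2 ] M [0.025 0.252 0.154] open 0.364 g 60.4 q6 1.96
```

>>> apply_moves(moves=[{"jaw": 0,"offset": [0,0,0],"rot": [0,0,0.6]},{"jaw": 0,"offset": [0,0,0],"rot": [0,0,0.3]},{"jaw": 0,"offset": [0,0,0],"rot": [0,0,0]},{"jaw": 0,"offset": [0,0,0],"rot": [0,0,0]},{"jaw": 0,"offset": [0,0,0],"rot": [0,0,0]}])

```text
time_s: 20.62
eef_pos: [0.5037, -0.0431, 0.154]
eef_rot: [0.0, 0.934, -0.356, -0.0]
wrist_force: [-1.2, -0.4, -5.4]
opening: 0.37
grasp_force: 60.5
```

```bash
python3 -c "
from h import *
st()"
```

```text
t 20.62 [ 0.5037 -0.0431  0.154 ] yaw -41.73 F [-1.2  -0.35 -5.39] M [-0.027  0.377  0.152] open 0.37 g 60.5 q6 1.98
```

>>> apply_moves(moves=[{"jaw": 0,"offset": [0,0,-3],"rot": [0,0,0]},{"jaw": 0,"offset": [0,0,-6],"rot": [0,0,0]},{"jaw": 0,"offset": [0,0,-8],"rot": [0,0,0]},{"jaw": 0,"offset": [0,0,-15],"rot": [0,0,0]},{"jaw": 0,"offset": [0,0,-20],"rot": [0,0,0]}])

```text
time_s: 21.25
eef_pos: [0.5043, -0.0433, 0.2083]
eef_rot: [-0.0, 0.934, -0.356, 0.001]
wrist_force: [-0.0, -0.3, -2.7]
opening: 0.367
grasp_force: 61.6
```

>>> apply_moves(moves=[{"jaw": 0,"offset": [0,0,-15],"rot": [0,0,0]},{"jaw": 0,"offset": [0,0,-8],"rot": [0,0,0]},{"jaw": 0,"offset": [0,0,0],"rot": [0,0,0]},{"jaw": 0,"offset": [0,0,0],"rot": [0,0,0]},{"jaw": 0,"offset": [0,0,0],"rot": [0,0,0]}])

```text
time_s: 21.88
eef_pos: [0.5033, -0.043, 0.2282]
eef_rot: [0.0, 0.934, -0.356, -0.001]
wrist_force: [-0.1, 0.2, -3.1]
opening: 0.367
grasp_force: 61.7
```

```bash
python3 -c "
from h import *
st()
plan([.584,.1619,.216],46.8,15)"
```

```text
t 21.88 [ 0.5033 -0.043   0.2282] yaw -41.74 F [-0.12  0.17 -3.05] M [-0.004 -0.028  0.063] open 0.367 g 61.7 q6 1.98
from [ 0.5033 -0.043   0.2282] yaw -41.74 t 21.88
[-5.1, -13.8, 0.8] rotz -5.9
[-3.6, -14.2, 0.8] rotz -5.9
[-2.2, -14.5, 0.8] rotz -5.9
[-0.6, -14.7, 0.8] rotz -5.9
[0.9, -14.7, 0.8] rotz -5.9
[2.4, -14.5, 0.8] rotz -5.9
[3.8, -14.2, 0.8] rotz -5.9
[5.3, -13.7, 0.8] rotz -5.9
[6.7, -13.1, 0.8] rotz -5.9
[8.0, -12.3, 0.8] rotz -5.9
[9.2, -11.4, 0.8] rotz -5.9
[10.3, -10.4, 0.8] rotz -5.9
[11.3, -9.3, 0.8] rotz -5.9
[12.2, -8.1, 0.8] rotz -5.9
[13.0, -6.8, 0.8] rotz -5.9
```

>>> apply_moves(moves=[{"jaw": 0,"offset": [-5.1,-13.8,0.8],"rot": [0,0,-5.9]},{"jaw": 0,"offset": [-3.6,-14.2,0.8],"rot": [0,0,-5.9]},{"jaw": 0,"offset": [-2.2,-14.5,0.8],"rot": [0,0,-5.9]},{"jaw": 0,"offset": [-0.6,-14.7,0.8],"rot": [0,0,-5.9]},{"jaw": 0,"offset": [0.9,-14.7,0.8],"rot": [0,0,-5.9]}])

```text
time_s: 22.5
eef_pos: [0.5306, 0.0257, 0.2243]
eef_rot: [-0.0, 0.994, -0.105, -0.001]
wrist_force: [-0.2, 0.3, -2.9]
opening: 0.366
grasp_force: 61.5
```

>>> apply_moves(moves=[{"jaw": 0,"offset": [2.4,-14.5,0.8],"rot": [0,0,-5.9]},{"jaw": 0,"offset": [3.8,-14.2,0.8],"rot": [0,0,-5.9]},{"jaw": 0,"offset": [5.3,-13.7,0.8],"rot": [0,0,-5.9]},{"jaw": 0,"offset": [6.7,-13.1,0.8],"rot": [0,0,-5.9]},{"jaw": 0,"offset": [8,-12.3,0.8],"rot": [0,0,-5.9]}])

```text
time_s: 23.12
eef_pos: [0.5576, 0.094, 0.2202]
eef_rot: [-0.0, 0.988, 0.152, -0.001]
wrist_force: [-0.8, -0.5, -2.6]
opening: 0.371
grasp_force: 61.5
```

>>> apply_moves(moves=[{"jaw": 0,"offset": [9.2,-11.4,0.8],"rot": [0,0,-5.9]},{"jaw": 0,"offset": [10.3,-10.4,0.8],"rot": [0,0,-5.9]},{"jaw": 0,"offset": [11.3,-9.3,0.8],"rot": [0,0,-5.9]},{"jaw": 0,"offset": [12.2,-8.1,0.8],"rot": [0,0,-5.9]},{"jaw": 0,"offset": [13,-6.8,0.8],"rot": [0,0,-5.9]}])

```text
time_s: 23.75
eef_pos: [0.5845, 0.1621, 0.2161]
eef_rot: [-0.0, 0.917, 0.398, -0.001]
wrist_force: [0.1, 0.2, -2.6]
opening: 0.366
grasp_force: 61.5
```

>>> apply_moves(moves=[{"jaw": 0,"offset": [0,0,10],"rot": [0,0,0]},{"jaw": 0,"offset": [0,0,20],"rot": [0,0,0]},{"jaw": 0,"offset": [0,0,15],"rot": [0,0,0]},{"jaw": 0,"offset": [0,0,10],"rot": [0,0,0]},{"jaw": 0,"offset": [0,0,0],"rot": [0,0,0]}])

```text
time_s: 24.38
eef_pos: [0.5839, 0.1613, 0.1607]
eef_rot: [-0.0, 0.918, 0.397, -0.001]
wrist_force: [0.1, 0.4, -2.2]
opening: 0.366
grasp_force: 61.7
```

```bash
python3 -c "
from h import *
st()
plan([.584,.1619,.146],46.8,1)
im,d=ctrl.camera('scene'); cv2.imwrite('pics/c1.png',cv2.resize(im[180:280,240:340,::-1],(600,600),interpolation=cv2.INTER_CUBIC))"
```

```text
t 24.38 [0.5839 0.1613 0.1607] yaw 46.73 F [ 0.09  0.43 -2.24] M [-0.013  0.004  0.061] open 0.366 g 61.7 q6 0.83
from [0.5839 0.1613 0.1607] yaw 46.73 t 24.38
[0.5, -0.3, 14.7] rotz -0.07
```

View pics/c1.png

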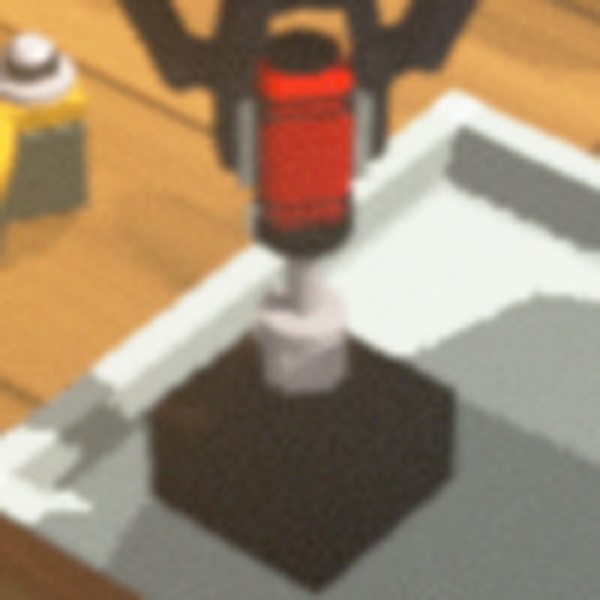

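>>> apply_moves(moves=[{"jaw": 0,"offset": [0.4,-0.2,5],"rot": [0,0,0]},{"jaw": 0,"offset": [0,0,5],"rot": [0,0,0]},{"jaw": 0,"offset": [0,0,4],"rot": [0,0,0]},{"jaw": 0,"offset": [0,0,3],"rot": [0,0,0]},{"jaw": 0,"offset": [0,0,3],"rot": [0,0,0]}])

```text
time_s: 25.05
eef_pos: [0.5848, 0.1621, 0.1418]
eef_rot: [0.0, 0.918, 0.397, 0.0]
wrist_force: [0.1, -0.4, -3.5]
opening: 0.37
grasp_force: 61.7
```

```bash
python3 -c "
from h import *
st()"
```

```text
t 25.05 [0.5848 0.1621 0.1418] yaw 46.77 F [ 0.12 -0.35 -3.49] M [-0.033  0.013 -0.015] open 0.37 g 61.7 q6 0.83
```

>>> apply_moves(moves=[{"jaw": 0,"offset": [0,0,3],"rot": [0,0,0]},{"jaw": 0,"offset": [0,0,4],"rot": [0,0,0]},{"jaw": 0,"offset": [0,0,4],"rot": [0,0,0]},{"jaw": 0,"offset": [0,0,4],"rot": [0,0,0]},{"jaw": 0,"offset": [0,0,3],"rot": [0,0,0]}])

```text
time_s: 25.68
eef_pos: [0.5847, 0.1621, 0.1236]
eef_rot: [-0.0, 0.918, 0.397, -0.0]
wrist_force: [-0.4, -0.0, -3.4]
opening: 0.367
grasp_force: 61.7
```

```bash
python3 -c "
from h import *
st()"
```

```text
t 25.68 [0.5847 0.1621 0.1236] yaw 46.76 F [-0.38 -0.   -3.44] M [0.024 0.019 0.015] open 0.367 g 61.7 q6 0.83
```

Need about 11 mm more to the floor.

>>> apply_moves(moves=[{"jaw": 0,"offset": [0,0,3],"rot": [0,0,0]},{"jaw": 0,"offset": [0,0,3],"rot": [0,0,0]},{"jaw": 0,"offset": [0,0,2],"rot": [0,0,0]},{"jaw": 0,"offset": [0,0,1.5],"rot": [0,0,0]},{"jaw": 0,"offset": [0,0,0],"rot": [0,0,0]}])

```text
time_s: 26.3
eef_pos: [0.5847, 0.1621, 0.1144]
eef_rot: [-0.0, 0.918, 0.397, -0.0]
wrist_force: [0.5, -0.6, -3.3]
opening: 0.364
grasp_force: 61.7
```

```bash
python3 -c "
from h import *
st()"
```

```text
t 26.3 [0.5847 0.1621 0.1144] yaw 46.77 F [ 0.47 -0.63 -3.32] M [-0.04  -0.016  0.007] open 0.364 g 61.7 q6 0.83
```

>>> apply_moves(moves=[{"jaw": 0,"offset": [0,0,1],"rot": [0,0,0]},{"jaw": 0,"offset": [0,0,0.7],"rot": [0,0,0]},{"jaw": 0.6,"offset": [0,0,0],"rot": [0,0,0]},{"jaw": 1,"offset": [0,0,0],"rot": [0,0,0]},{"jaw": 1,"offset": [0,0,0],"rot": [0,0,0]}])

```text
time_s: 26.92
eef_pos: [0.585, 0.1621, 0.1132]
eef_rot: [0.0, 0.918, 0.397, 0.0]
wrist_force: [1.6, -0.1, 0.0]
opening: 0.976
grasp_force: 0.0
```

>>> apply_moves(moves=[{"jaw": 1,"offset": [0,0,0],"rot": [0,0,0]},{"jaw": 1,"offset": [0,0,0],"rot": [0,0,0]},{"jaw": 1,"offset": [0,0,-5],"rot": [0,0,0]},{"jaw": 1,"offset": [0,0,-15],"rot": [0,0,0]},{"jaw": 1,"offset": [0,0,-25],"rot": [0,0,0]}])

```text
time_s: 27.55
eef_pos: [0.5843, 0.1621, 0.1584]
eef_rot: [-0.0, 0.918, 0.397, -0.001]
wrist_force: [-0.5, 0.7, 0.6]
opening: 0.999
grasp_force: 0.0
```

>>> apply_moves(moves=[{"jaw": 1,"offset": [0,0,-30],"rot": [0,0,0]},{"jaw": 1,"offset": [0,0,-30],"rot": [0,0,0]},{"jaw": 1,"offset": [0,0,-20],"rot": [0,0,0]},{"jaw": 1,"offset": [0,0,0],"rot": [0,0,0]},{"jaw": 1,"offset": [0,0,0],"rot": [0,0,0]}])

```text
time_s: 28.18
eef_pos: [0.5841, 0.1621, 0.2367]
eef_rot: [-0.0, 0.918, 0.397, -0.001]
wrist_force: [-0.7, 0.2, -0.5]
opening: 0.998
grasp_force: 0.0
```

```bash
python3 -c "
from h import *
st()
im,d=ctrl.camera('scene'); cv2.imwrite('pics/d1.png',cv2.resize(im[120:320,200:460,::-1],(780,600),interpolation=cv2.INTER_CUBIC))
for t in ['driver_grip','token_a','lock_bolt']:
  for r in ctrl.outline_of('scene',t)[:2]:
    p=pts('scene',r['region'],d);print(t,r['score'],r['position'],np.median(p,0).round(4),np.percentile(p,98,axis=0).round(3))"
```

```text
t 28.18 [0.5841 0.1621 0.2367] yaw 46.77 F [-0.67  0.2  -0.46] M [ 0.049  0.043 -0.02 ] open 0.998 g 0.0 q6 0.83
driver_grip 0.81 [287.4, 224.9] [0.5928 0.1712 0.1229] [0.606 0.185 0.165]
driver_grip 0.42 [411.8, 310.4] [0.5614 0.4616 0.0256] [0.62  0.473 0.044]
token_a 0.58 [355.2, 294.2] [0.5855 0.3423 0.0163] [0.599 0.356 0.02 ]
token_a 0.42 [382.5, 268.6] [0.4742 0.3397 0.0167] [0.488 0.353 0.02 ]
lock_bolt 0.89 [412.2, 311.1] [0.5671 0.4623 0.0252] [0.621 0.474 0.043]
```

View pics/d1.png

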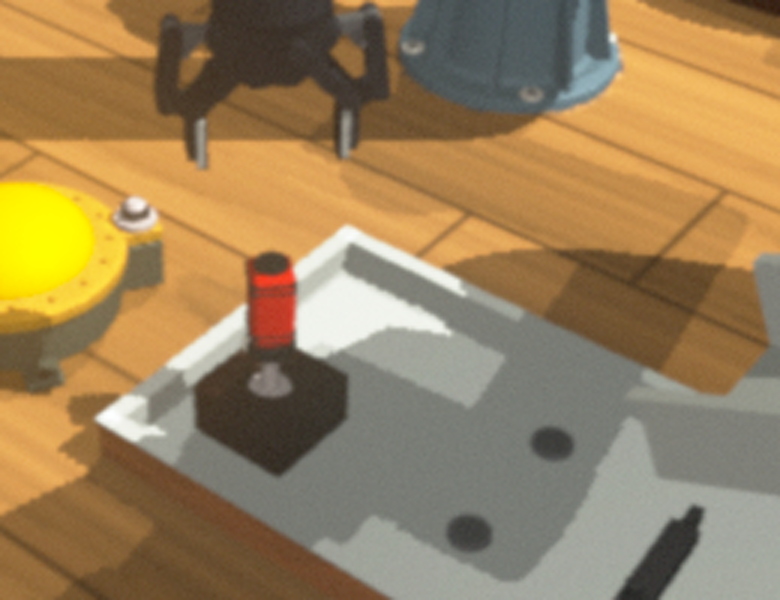

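The driver (crop pixel 270,310) stands upright in the block at its original height. The gripper is clear, and the tokens and bolt lie where they began.

```bash
python3 -c "
from bench import ctrl
print(ctrl.hand_in())"
```

```text
the job is handed in; nothing more can be done
None
```

I turned the closing screw until the driver clicked (torque fell from about 0.58 to 0.15 N m) and went about 1° past it to be sure; the driver is back upright in the well, the tokens and bolt are where they were, and the job is handed in at about 28 s with no verdict returned.

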